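# Load the bore-checking fixture and plug the brass sleeve

## Robot

A 7-joint arm with a two-finger parallel gripper is mounted at the origin on the work surface. World frame = base frame: x ahead of the robot, y to its left, z up, the work surface at z = 0. Lengths are in m, angles in rad, forces in N, time in s.
With the tool pointing down it reaches from about 0.425 to 0.925 m from the base axis. Payload 6.8 kg.
Tool frame: the origin (TCP) lies midway between the tips of the shut fingers; the grasp point (between the pads) lies 19 mm behind it; z points along the fingers, y is the direction in which the jaws open and shut (so a half turn about z gives the same grasp; the last joint's range is limited). The gripper opens to 85 mm and grips with 20 to 120 N. Pads are 22 mm wide; open, the fingers measure 114 mm over their backs; the gripper's body (76 mm by 85 mm) begins 54 mm behind the grasp point. The pads swing forward as they close: fully open they stand 13 mm farther back than shut.
Start: joints at [-1.453, 0.477, 0.022, 1.555, -0.011, 1.109, -0.083], TCP at [0.151, 0.658, 0.231] pointing down, gripper open.
Joint ranges: [-2.96, 2.96], [-0.34, 2.1], [-1.41, 1.46], [0.24, 2.44], [-1.37, 4.51], [0.17, 1.92], [-2.96, 2.96]. Speed limits (rad/s): [2.39, 2.39, 3.14, 3.14, 3.14, 3.14, 3.14].

## Interface

Orientations are given as a rotation vector (axis times angle).
In Python, from bench import r gives the robot as it stands. The module is installed in compiled form; this text tells all that it offers.
- The arm moves only by the tool apply_moves, never from a script. Its argument "plan" is a list that holds one entry, the list of rows, each a list of 7 numbers: the turn, a rotation vector about the tool's x, y, z scaled (see below), then the shift along the tool's x, y, z scaled (see below), then the closure, from -1 (fully open) to 1 (shut). In form: [[[wx, wy, wz, tx, ty, tz, grip], ...]]. A call has 1 to 12 rows; each row is the pose to reach, as a shift and turn from the pose commanded when the call began, along the tool's axes at that moment, turning the shorter way round; what a row does not reach only later rows make up. The controller multiplies each number of a shift by 0.4 m and each number of a turn by 180 degrees. A row lasts 1/12 s, in which the tool goes at most 41.7 mm and 7.16 degrees, less where a joint would pass 70% of its speed; a pose out of reach is approached as far as the arm can. A call with a number of a shift or a turn outside -1 to 1 is refused whole. A call with a gripper value outside its range is refused whole. The fingers move at their own pace and stop on an object; "force" is the grip in N (left out, the last holds). Time passes only in rows, so rows that repeat a pose let the fingers close. It gives the time, the measured TCP pose, the force and the opening at its end, in the units of the state.
- r.get_obs(): the state, without advancing time (a new reading comes with each control period).
- r.grab_frame(name): name is "scene" or "top"; returns a dict with "pixels" (400x640x3 uint8, blue, green, red), "fx", "fy", "cx", "cy" (pixels), "pose" (4x4, takes a point from camera to world coordinates). Camera axes: x right, y up, looking along -z (the intrinsics and any distortion apply to the point x, -y, -z); pixel columns grow to the right and rows downward; lengths in m; the calibration is good to about 2 mm. A picture is of the moment at which its call begins. There is no depth.
- r.hand_in(): hands the job in, once; it reports no verdict.
The state is a dict: "clock": time; "joints": joint angles; "qvel": joint speeds; "tau": joint torques, N m; "tcp_pos": TCP position; "orientation": TCP orientation; "contact_force": force on the tool from outside, world axes, zero at the start; "moment": the same for the moment, N m; "grip_width": finger opening in m.
Only numpy, scipy, OpenCV 4.12 (cv2) and the standard library are available. Lean on these libraries where they do the work, as an engineer would, in place of code of your own. Each camera call takes 0.05 s, during which the arm holds its last target. There are 200 camera calls.

## Task

Set up the bore check at the goldsmith's bench: first stand the brass sleeve and the steel sleeve upright in the two nests of the aluminium fixture, one in each (either way round), setting them down rather than dropping them. Then take the blue-handled plug gauge from the rack, push its pin fully home in the bore of the brass sleeve so that its collar sits on the sleeve's rim, and leave it there. Leave the other gauges and everything else on the bench where they are.

Things in the scene. Friction and masses are not known exactly. Their poses are not given: they have to be found in the camera images.
- fixture: Fixed aluminium checking fixture, a block 80 (x) by 190 (y) by 40 mm tall with two round nests from above, each 43 mm in diameter and 22 mm deep, with 2 mm chamfers, at 45 mm either side of its centre along its y axis. Origin at the centre of its underside, on the bench. It may stand on either side of the bench.
- nest_a (a point): Centre of the floor of the fixture's nest on its +y side, 18 mm above the bench.
- nest_b (a point): Centre of the floor of the fixture's nest on its -y side, 18 mm above the bench.
- rack: Fixed pale wooden gauge rack, a block 70 (x) by 200 (y) by 60 mm tall with three holes of 18 mm diameter, 56 mm deep, in a row along its y axis at -65, 0 and +65 mm. Origin at the centre of its underside. It stands on the side away from the fixture. Which gauge is in which hole varies.
- brass_sleeve: Loose yellow brass sleeve standing upright on the bench: 40 mm outer diameter, 60 mm tall, with a bore of 15 mm diameter right through. About 300 g. Origin at the centre of its underside, z up the bore.
- steel_sleeve: Loose grey steel sleeve, same size as the brass one: 40 mm outer diameter, 60 mm tall, 15 mm bore. Origin at the centre of its underside, z up the bore.
- blue_gauge: Blue plug gauge upright in the rack, 136 mm tall: steel pin 13 mm in diameter, 50 mm long, its last 8 mm tapered by 3 mm in radius; collar 30 mm in diameter, 6 mm thick; blue handle 24 mm in diameter, 80 mm tall. Origin at the tip of the pin, z up. In the rack the collar rests on its top, origin 10 mm above the bench. The one to use; fully home, its origin is 10 mm above the sleeve's underside.
- red_gauge: Red plug gauge upright in the rack, 136 mm tall: steel pin 16.5 mm in diameter, 50 mm long, its last 8 mm tapered by 3 mm in radius; collar 30 mm in diameter, 6 mm thick; red handle 24 mm in diameter, 80 mm tall. Origin at the tip of the pin, z up. In the rack the collar rests on its top, origin 10 mm above the bench. Leave it.
- yellow_gauge: Yellow plug gauge upright in the rack, 136 mm tall: steel pin 10 mm in diameter, 50 mm long, its last 8 mm tapered by 3 mm in radius; collar 30 mm in diameter, 6 mm thick; yellow handle 24 mm in diameter, 80 mm tall. Origin at the tip of the pin, z up. In the rack the collar rests on its top, origin 10 mm above the bench. Leave it.
- mandrel: Dark steel ring mandrel, a loose upright tapering post 160 mm tall on a round foot 64 mm in diameter and 18 mm thick, standing between the two sleeves; the post is 26 mm in diameter at the foot, 14 mm at the top. Origin at the centre of its underside. Leave it.
- tin: Loose amber glass jar with a dark lid, 52 mm in diameter, 60 mm tall, standing close behind the fixture, on the side away from the robot. Origin at the centre of its underside. Leave it.
- file: Loose flat file with a round pale wooden handle, 210 mm long, lying on the bench just in front of the rack, on the robot's side; the handle is 24 mm thick. Origin on its underside, near the handle end of the blade; x along the blade. Leave it.
- caliper: Loose caliper lying flat on the bench at the far side, beam 190 mm long, jaws 60 mm long, 12 mm thick. Origin at the middle of the beam's underside; x along the beam. Leave it.
Mind the look-alikes: they are no part of the job. Several things look just like the brass_sleeve: the one meant starts nearest to the robot's base.

How it is judged:
By the outcome, as a careful person would: the job done as asked, in the order asked, and still so for the second after the job is handed in, with the robot touching nothing.
It also fails if it takes over 72 s, if anything falls off the work surface, if the arm or the gripper's body presses on something with over 40 N, if the wrist force passes 120 N, or if a joint passes its speed limit or range.

## Working session

There is one attempt and no reset: what is moved stays moved. The work goes in short steps, Python scripts to look and compute and a tool call to move; the robot and the scene stay as the last step left them, time stands still between calls to the robot, and variables do not carry over. Pictures are saved under pics/ and viewed, on a budget of 10 in all, crops included, one or two more only if the job needs it, and the job is handed in when it is done.

Besides the shell and the picture viewer there is one more tool, called after "Emit:" by a JSON object that holds its "op" and its "data", one argument or row to a line. apply_moves: Moves the arm, as the interface text tells. Its arguments: {"type":"object","properties":{"plan":{"type":"array","items":{"type":"array","items":{"type":"array","items":{"type":"number","minimum":-1,"maximum":1}}}},"force":{"type":"number"}},"required":["plan"]}

```bash
mkdir -p pics
cat > h.py <<'E'
import numpy as np, cv2
from bench import r
def cam(n,save=None):
    f=r.grab_frame(n)
    if save: cv2.imwrite('pics/'+save,f['pixels'])
    return f
def ray(f,u,v):
    P=np.array(f['pose']); d=np.array([(u-f['cx'])/f['fx'],-(v-f['cy'])/f['fy'],-1.0])
    return P[:3,3],P[:3,:3]@d
def onz(f,u,v,z):
    o,d=ray(f,u,v); return o+d*(z-o[2])/d[2]
def proj(f,p):
    P=np.array(f['pose']); c=P[:3,:3].T@(np.array(p)-P[:3,3]); return f['cx']+f['fx']*c[0]/-c[2], f['cy']-f['fy']*c[1]/-c[2]
def tri(f1,p1,f2,p2):
    o1,d1=ray(f1,*p1);o2,d2=ray(f2,*p2);d1/=np.linalg.norm(d1);d2/=np.linalg.norm(d2)
    t=np.linalg.lstsq(np.c_[d1,-d2],o2-o1,rcond=None)[0]
    a,b=o1+d1*t[0],o2+d2*t[1]; return (a+b)/2,np.linalg.norm(a-b)
E
python3 - <<'E'
from h import *
np.set_printoptions(precision=4,suppress=True)
print(r.get_obs())
for n in('scene','top'):
    f=cam(n,n+'0.png'); print(n,{k:v for k,v in f.items() if k!='pixels'})
E
```

```text
{'clock': 0.0, 'joints': array([-1.4531,  0.4778,  0.0223,  1.5565, -0.0115,  1.1093, -0.0831]), 'qvel': array([ 0.0023, -0.001 ,  0.0007,  0.0001, -0.    ,  0.0009, -0.0011]), 'tau': array([ -0.0001, -59.6472,   1.6079, -28.1193,   0.0125,   0.0096,
        -0.    ]), 'tcp_pos': array([0.151 , 0.6573, 0.2303]), 'orientation': array([-0.3538, -3.1215,  0.0028]), 'contact_force': array([ 0.5179, -0.1127, -0.4136]), 'moment': array([-0.0173, -0.0024, -0.0232]), 'grip_width': 0.08572962239210354}
scene {'fx': 457.79638805937975, 'fy': 457.79638805937975, 'cx': 318.127762463562, 'cy': 205.03472945601607, 'pose': array([[ 0.5645, -0.6744,  0.476 ,  1.1376],
       [ 0.8254,  0.4581, -0.3298, -0.3667],
       [ 0.0043,  0.5791,  0.8153,  0.9335],
       [ 0.    ,  0.    ,  0.    ,  1.    ]])}
top {'fx': 368.69622784873644, 'fy': 368.69622784873644, 'cx': 322.5802522386031, 'cy': 200.52838395509525, 'pose': array([[-0.0256,  0.9836, -0.1785,  0.4552],
       [-0.9997, -0.0256,  0.0023,  0.0101],
       [-0.0023,  0.1785,  0.9839,  1.0124],
       [ 0.    ,  0.    ,  0.    ,  1.    ]])}
```

View pics/scene0.png

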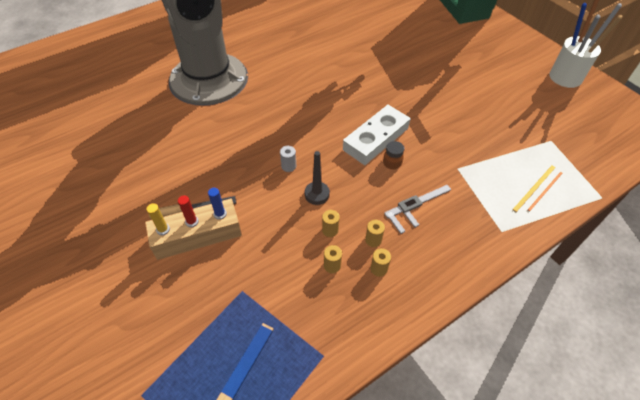

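View pics/top0.png

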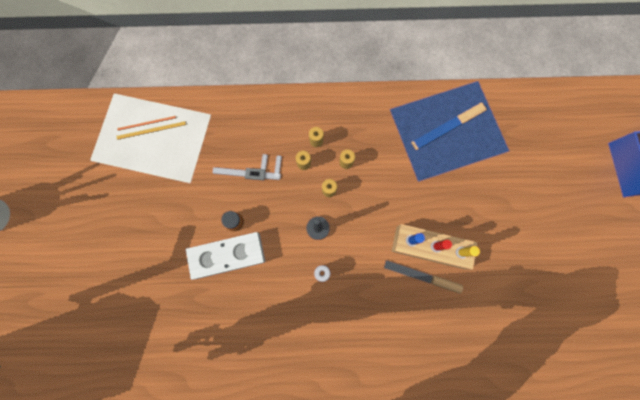

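Scene view: yellow, red and blue gauges in the rack at (155,215), (187,208) and (216,202). Also steel sleeve (288,157), mandrel (317,185), four brass sleeves (330,222), (375,232), (332,259), (381,262), and fixture (377,133). In the top view the nearest brass sleeve is at about (329,188), steel is at (322,273) and the fixture is at (225,256). I'll enlarge both.

Run:
```python
import cv2,numpy as np
s=cv2.imread('pics/scene0.png');t=cv2.imread('pics/top0.png')
a=cv2.resize(s[100:250,270:420],None,fx=4,fy=4,interpolation=cv2.INTER_CUBIC)[:600,:400*1]
# sheet: scene sleeves+fixture | top
A=cv2.resize(s[100:240,275:415],(400,400),interpolation=cv2.INTER_CUBIC)
B=cv2.resize(t[170:290,180:360],(600,400),interpolation=cv2.INTER_CUBIC)[:, :]
C=cv2.resize(s[180:260,140:245],(262,200),interpolation=cv2.INTER_CUBIC)
D=cv2.resize(t[215:300,380:490],(259,200),interpolation=cv2.INTER_CUBIC)
o=np.zeros((600,800,3),np.uint8)
o[:400,:400]=A; o[:266,400:]=cv2.resize(B,(400,266)); o[400:600,:262]=C; o[400:600,300:559]=D
cv2.imwrite('pics/z.png',o)
```

```text
(no output)
```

View pics/z.png

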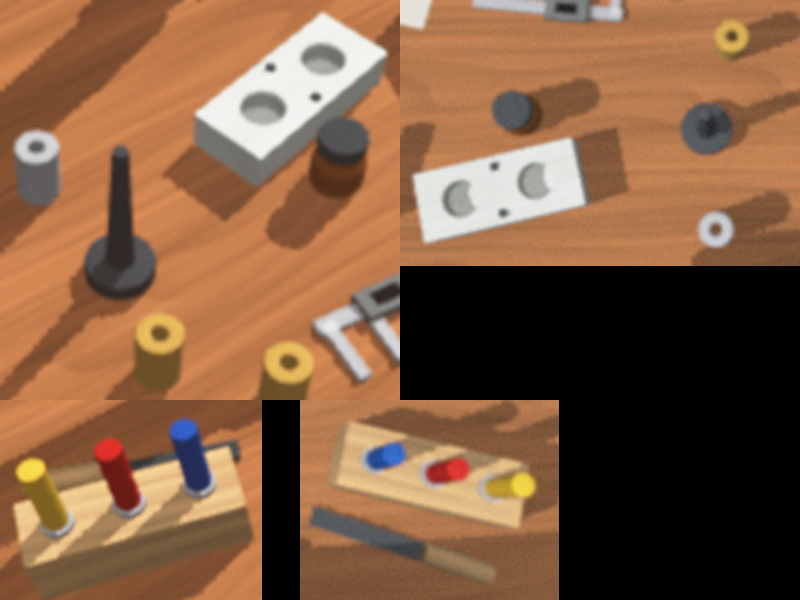

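The crops show clean bright rims on the brass and steel sleeves, a white fixture top and bright handle caps. I'll mask these and triangulate.

```bash
cat > meas.py <<'E'
from h import *
def blob(img,box,lo,hi,K=8):
    x0,y0,x1,y1=box
    c=cv2.resize(img[y0:y1,x0:x1],None,fx=K,fy=K,interpolation=cv2.INTER_CUBIC)
    m=cv2.inRange(cv2.cvtColor(c,cv2.COLOR_BGR2HSV),lo,hi)
    cs=cv2.findContours(m,cv2.RETR_EXTERNAL,cv2.CHAIN_APPROX_NONE)[0]
    b=cv2.convexHull(max(cs,key=cv2.contourArea))
    tr=lambda p:np.array([(p[0]+.5)/K-.5+x0,(p[1]+.5)/K-.5+y0])
    e=cv2.fitEllipse(b); R=cv2.minAreaRect(b)
    return tr(e[0]),np.array(e[1])/K,e[2],[tr(p) for p in cv2.boxPoints(R)]
E
python3 - <<'E'
from meas import *
np.set_printoptions(precision=4,suppress=True)
s,t=cam('scene'),cam('top')
def go(n,bs,bt,lo,hi,z,lo2=None):
    a=blob(s['pixels'],bs,lo,hi);b=blob(t['pixels'],bt,lo2 or lo,hi)
    p,e=tri(s,a[0],t,b[0]); print(n,a[0],a[1],b[0],b[1],'tri',p,'gap',round(e,4),'onz',onz(s,*a[0],z)[:2],onz(t,*b[0],z)[:2]); return a,b
S,T=s['pixels'],t['pixels']
for im,px in((S,[(325,216),(281,150),(330,235),(285,165)]),(T,[(325,185),(329,194),(318,273)])):
    h=cv2.cvtColor(im,cv2.COLOR_BGR2HSV); print([h[y,x] for x,y in px])
go('brass',(315,205,348,238),(315,172,345,202),(15,90,165),(35,255,255),.06)
go('steel',(275,142,302,175),(308,258,336,288),(0,0,165),(180,60,255),.06)
go('blue',(203,180,232,222),(403,228,432,250),(100,120,170),(125,255,255),.146)
go('red',(175,190,202,230),(430,235,458,253),(0,150,190),(8,255,255),.146)
a,b=go('fix',(335,95,420,170),(175,225,275,285),(0,0,190),(180,45,255),.04)
for n,f,q in(('s',s,a[3]),('t',t,b[3])):
    print(n,[onz(f,*p,.04)[:2] for p in q])
E
```

```text
[array([ 20, 153, 231], dtype=uint8), array([165,   2, 206], dtype=uint8), array([ 18, 161, 108], dtype=uint8), array([ 8, 11, 96], dtype=uint8)]
[array([ 20, 149, 207], dtype=uint8), array([ 19, 148, 136], dtype=uint8), array([120,   3, 186], dtype=uint8)]
brass [330.5571 216.1425] [14.6399 18.2966] [328.351  185.7538] [15.0363 17.7233] tri [ 0.6682 -0.0075  0.0582] gap 0.002 onz [ 0.6696 -0.0074] [ 0.6672 -0.0084]
steel [287.4197 150.9132] [11.4227 15.426 ] [321.3886 273.079 ] [15.2991 16.0774] tri [0.4418 0.0169 0.0586] gap 0.0027 onz [0.4436 0.0175] [0.4412 0.0157]
blue [213.106  191.4647] [ 7.2594 10.0161] [419.0664 237.6415] [8.6521 9.5185] tri [ 0.5187 -0.2153  0.1436] gap 0.0022 onz [ 0.5212 -0.2149] [ 0.5181 -0.2157]
red [182.957  199.2582] [ 7.9656 10.7369] [446.7798 244.238 ] [9.3081 9.8289] tri [ 0.5018 -0.2784  0.1445] gap 0.003 onz [ 0.504  -0.2773] [ 0.501  -0.2793]
fix [376.248  129.7615] [35.883  76.0305] [223.5194 255.8074] [55.552 83.276] tri [0.492  0.2724 0.0318] gap 0.0 onz [0.4978 0.2665] [0.4917 0.2702]
s [array([0.4757, 0.17  ]), array([0.4249, 0.3867]), array([0.5172, 0.3716]), array([0.5598, 0.1634])]
t [array([0.5123, 0.3757]), array([0.5533, 0.1849]), array([0.4734, 0.1653]), array([0.4336, 0.3536])]
```

Run:
```python
from meas import *
np.set_printoptions(precision=4,suppress=True)
for n,(x0,y0,x1,y1) in(('scene',(335,95,420,170)),('top',(175,225,275,285))):
    f=cam(n);K=8
    c=cv2.resize(f['pixels'][y0:y1,x0:x1],None,fx=K,fy=K,interpolation=cv2.INTER_CUBIC)
    m=cv2.inRange(cv2.cvtColor(c,cv2.COLOR_BGR2HSV),(0,0,185),(180,45,255))
    cs,h=cv2.findContours(m,cv2.RETR_CCOMP,cv2.CHAIN_APPROX_NONE)
    i=max(range(len(cs)),key=lambda k:cv2.contourArea(cs[k]))
    pl=lambda C:np.array([onz(f,(p[0]+.5)/K-.5+x0,(p[1]+.5)/K-.5+y0,.04)[:2] for p in C[:,0]],np.float32)
    print(n,'rect',cv2.minAreaRect(pl(cs[i])))
    for k,C in enumerate(cs):
        if h[0][k][3]==i and cv2.contourArea(C)>1500: print('  hole',cv2.fitEllipse(pl(C)))
    if n=='top':
        for q,z in((( 316,133),.06),((303,158),.06),((347,157),.06),((231,219),.06),((317,229),.018)): print(q,onz(f,*q,z)[:2])
```

```text
scene rect ((0.49566450715065, 0.2715882658958435), (0.08183494210243225, 0.19243407249450684), 12.000635147094727)
  hole ((0.5047052502632141, 0.22835621237754822), (0.04036792367696762, 0.04326356202363968), 151.16160583496094)
  hole ((0.4861240088939667, 0.3161388039588928), (0.04096987098455429, 0.042787402868270874), 146.4003143310547)
top rect ((0.4931712746620178, 0.2691904604434967), (0.08235816657543182, 0.19139108061790466), 11.974053382873535)
  hole ((0.48350220918655396, 0.317349910736084), (0.03563275560736656, 0.045055992901325226), 102.13353729248047)
  hole ((0.5021783709526062, 0.22980545461177826), (0.03477729484438896, 0.04449555277824402), 101.1908950805664)
(316, 133) [0.8147 0.021 ]
(303, 158) [0.7452 0.0574]
(347, 157) [ 0.7449 -0.0606]
(231, 219) [0.5853 0.2475]
(317, 229) [0.5578 0.0249]
```

```bash
cat >> h.py <<'E'
from scipy.spatial.transform import Rotation as Ro
def mv(*pts,yaw=12):
    o=r.get_obs(); R=Ro.from_rotvec(o['orientation']); y=np.radians(yaw)
    D=np.array([[-np.cos(y),-np.sin(y),0],[-np.sin(y),np.cos(y),0],[0,0,-1]])
    D[0,0],D[1,0],D[0,1],D[1,1]=-np.cos(y),-np.sin(y),-np.sin(y),np.cos(y)
    w=(R.inv()*Ro.from_matrix(D)).as_rotvec()/np.pi
    print('t',round(o['clock'],2),'tcp',o['tcp_pos'].round(4),'F',o['contact_force'].round(1),'w',round(o['grip_width'],4),'turn',w.round(4))
    for p in pts: print(p,(R.inv().apply(np.array(p)-o['tcp_pos'])/.4).round(4), 'rows>',round(np.linalg.norm(np.array(p)-o['tcp_pos'])/.0417,1))
E
python3 -c "
from h import *
mv((.43,.35,.23),(.4424,.0166,.20),(.4424,.0166,.12))"
```

```text
t 0.3 tcp [0.1511 0.6577 0.231 ] F [ 0.3  0.  -0.2] w 0.0857 turn [-0.0002 -0.     -0.1385]
(0.43, 0.35, 0.23) [-0.8518 -0.5936  0.0028] rows> 10.0
(0.4424, 0.0166, 0.2) [-1.0686 -1.399   0.0784] rows> 16.9
(0.4424, 0.0166, 0.12) [-1.0685 -1.3989  0.2784] rows> 17.1
```

Emit:
{"op": "apply_moves", "data": {
  "plan": [
    [[0,0,-0.1385,-0.852,-0.5936,0.0028,-1],[0,0,-0.1385,-0.852,-0.5936,0.0028,-1],[0,0,-0.1385,-0.852,-0.5936,0.0028,-1],[0,0,-0.1385,-0.852,-0.5936,0.0028,-1],[0,0,-0.1385,-0.852,-0.5936,0.0028,-1],[0,0,-0.1385,-0.852,-0.5936,0.0028,-1],[0,0,-0.1385,-0.852,-0.5936,0.0028,-1],[0,0,-0.1385,-0.852,-0.5936,0.0028,-1],[0,0,-0.1385,-0.852,-0.5936,0.0028,-1],[0,0,-0.1385,-0.852,-0.5936,0.0028,-1],[0,0,-0.1385,-0.852,-0.5936,0.0028,-1],[0,0,-0.1385,-0.852,-0.5936,0.0028,-1]]
  ]
}}

```text
clock: 1.3
tcp_pos: [0.4323, 0.3475, 0.2303]
orientation: [-0.318, 3.125, -0.001]
contact_force: [-1.2, 0.2, 0.8]
grip_width: 0.0857
```

```bash
python3 -c "
from h import *
mv((.4424,.0166,.13),(.4424,.0166,.10))"
```

```text
t 1.3 tcp [0.4323 0.3475 0.2303] F [-1.2  0.2  0.8] w 0.0857 turn [-0.0002  0.0002 -0.002 ]
(0.4424, 0.0166, 0.13) [ 0.1422 -0.8152  0.2513] rows> 8.3
(0.4424, 0.0166, 0.1) [ 0.1422 -0.8151  0.3263] rows> 8.5
```

Emit:
{"op": "apply_moves", "data": {
  "plan": [
    [[0,0,0,0.14,-0.82,0.15,-1],[0,0,0,0.14,-0.82,0.15,-1],[0,0,0,0.14,-0.82,0.15,-1],[0,0,0,0.14,-0.82,0.15,-1],[0,0,0,0.14,-0.82,0.25,-1],[0,0,0,0.14,-0.82,0.25,-1],[0,0,0,0.14,-0.82,0.25,-1],[0,0,0,0.14,-0.82,0.25,-1],[0,0,0,0.14,-0.82,0.25,-1],[0,0,0,0.14,-0.82,0.25,-1],[0,0,0,0.14,-0.82,0.25,-1],[0,0,0,0.14,-0.82,0.25,-1]]
  ]
}}

```text
clock: 2.3
tcp_pos: [0.444, 0.0198, 0.1306]
orientation: [-0.332, 3.123, 0.001]
contact_force: [0.0, -0.1, 0.7]
grip_width: 0.0857
```

```bash
python3 -c "
from h import *
cam('scene','s1.png')
mv((.4424,.0166,.08),(.4424,.0166,.026))"
```

```text
t 2.35 tcp [0.4441 0.0199 0.1307] F [ 0.6  0.2 -0.5] w 0.0853 turn [0.0002 0.0004 0.001 ]
(0.4424, 0.0166, 0.08) [ 0.0061 -0.0074  0.1267] rows> 1.2
(0.4424, 0.0166, 0.026) [ 0.0062 -0.0075  0.2617] rows> 2.5
```

View pics/s1.png

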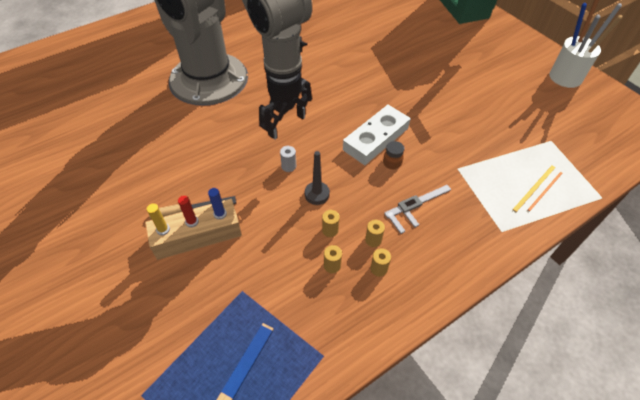

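The open gripper is centred above the steel sleeve: fingertips at about (268,128) and (304,103), sleeve at (288,158). I'll descend and grip.

Emit:
{"op": "apply_moves", "data": {
  "plan": [
    [[0,0,0,0.006,-0.0074,0.06,-1],[0,0,0,0.006,-0.0074,0.12,-1],[0,0,0,0.006,-0.0074,0.18,-1],[0,0,0,0.006,-0.0074,0.22,-1],[0,0,0,0.006,-0.0074,0.2617,-1],[0,0,0,0.006,-0.0074,0.2617,-1],[0,0,0,0.006,-0.0074,0.2617,0.6],[0,0,0,0.006,-0.0074,0.2617,1],[0,0,0,0.006,-0.0074,0.2617,1],[0,0,0,0.006,-0.0074,0.2617,1],[0,0,0,0.006,-0.0074,0.2617,1],[0,0,0,0.006,-0.0074,0.2617,1]]
  ],
  "force": 45
}}

```text
clock: 3.35
tcp_pos: [0.4427, 0.0148, 0.0267]
orientation: [-0.328, 3.122, 0.001]
contact_force: [-1.6, -0.2, 6.6]
grip_width: 0.0388
```

```bash
python3 -c "
from h import *
mv((.4424,.0166,.12))"
```

```text
t 3.35 tcp [0.4427 0.0148 0.0267] F [-1.6 -0.2  6.6] w 0.0388 turn [0.0001 0.0007 0.    ]
(0.4424, 0.0166, 0.12) [-0.0007  0.0047 -0.2332] rows> 2.2
```

Emit:
{"op": "apply_moves", "data": {
  "plan": [
    [[0,0,0,0,0,-0.06,1],[0,0,0,0,0,-0.13,1],[0,0,0,0,0,-0.2,1],[0,0,0,0,0,-0.26,1],[0,0,0,0,0,-0.26,1],[0,0,0,0,0,-0.26,1]]
  ]
}}

```text
clock: 3.85
tcp_pos: [0.4425, 0.0146, 0.1308]
orientation: [-0.328, 3.121, 0.001]
contact_force: [-0.6, -0.1, -3.6]
grip_width: 0.0386
```

```bash
python3 -c "
from h import *
mv((.485,.3144,.12))"
```

```text
t 3.85 tcp [0.4425 0.0146 0.1308] F [-0.6 -0.1 -3.6] w 0.0386 turn [0.0002 0.0012 0.    ]
(0.485, 0.3144, 0.12) [-0.2596  0.711   0.0282] rows> 7.3
```

Emit:
{"op": "apply_moves", "data": {
  "plan": [
    [[0,0,0,-0.03,0.08,0,1],[0,0,0,-0.06,0.16,0,1],[0,0,0,-0.09,0.25,0,1],[0,0,0,-0.12,0.34,0,1],[0,0,0,-0.16,0.43,0,1],[0,0,0,-0.19,0.52,0.01,1],[0,0,0,-0.22,0.61,0.02,1],[0,0,0,-0.25,0.68,0.028,1],[0,0,0,-0.26,0.711,0.028,1],[0,0,0,-0.26,0.711,0.028,1],[0,0,0,-0.26,0.711,0.028,1],[0,0,0,-0.26,0.711,0.028,1]]
  ]
}}

```text
clock: 4.85
tcp_pos: [0.4838, 0.3119, 0.1171]
orientation: [0.326, -3.123, 0.003]
contact_force: [-0.1, 0.3, -2.3]
grip_width: 0.0383
```

```bash
python3 -c "
from h import *
s=cam('scene');t=cam('top')
A=cv2.resize(s['pixels'][70:170,330:430],(400,400),interpolation=2);B=cv2.resize(t['pixels'][200:300,160:260],(400,400),interpolation=2)
cv2.imwrite('pics/p1.png',np.hstack([A,B]))
mv((.485,.3144,.09),(.485,.3144,.044))"
```

```text
t 4.95 tcp [0.4843 0.3119 0.1178] F [-0.6 -0.5 -3.5] w 0.0389 turn [-0.0004 -0.0004 -0.0008]
(0.485, 0.3144, 0.09) [-0.0031  0.0059  0.0696] rows> 0.7
(0.485, 0.3144, 0.044) [-0.0032  0.0061  0.1846] rows> 1.8
```

View pics/p1.png

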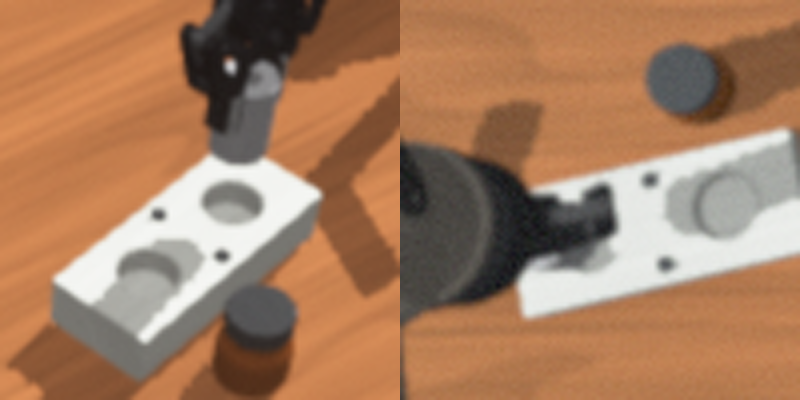

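The sleeve hangs just above the far nest: in the scene crop its bottom is at (238,155) and the nest rim at (232,203). I'll lower part way and compare against projection.

Emit:
{"op": "apply_moves", "data": {
  "plan": [
    [[0,0,0,-0.003,0.006,0.03,1],[0,0,0,-0.003,0.006,0.06,1],[0,0,0,-0.003,0.006,0.09,1],[0,0,0,-0.003,0.006,0.1,1],[0,0,0,-0.003,0.006,0.1,1],[0,0,0,-0.003,0.006,0.1,1]]
  ]
}}

```text
clock: 5.45
tcp_pos: [0.4848, 0.3164, 0.0777]
orientation: [0.328, -3.123, 0.001]
contact_force: [0.1, -0.9, -3.3]
grip_width: 0.0386
```

```bash
python3 -c "
from h import *
s=cam('scene');p=r.get_obs()['tcp_pos'];c=s['pixels'][80:150,340:430].copy()
K=8;c=cv2.resize(c,None,fx=K,fy=K,interpolation=2)
def circ(x,y,z,rad,col):
    a=np.linspace(0,6.283,60); q=np.array([proj(s,(x+rad*np.cos(i),y+rad*np.sin(i),z)) for i in a])
    cv2.polylines(c,[(((q-[340,80])+.5)*K).astype(np.int32)],True,col,1)
circ(p[0],p[1],p[2]-.026,.02,(0,0,255));circ(p[0],p[1],p[2]+.034,.02,(0,0,255));circ(.485,.3144,.04,.0235,(255,0,0));circ(.5038,.2264,.04,.0235,(255,0,0))
cv2.imwrite('pics/p2.png',c)
mv((.485,.3144,.044))"
```

```text
t 5.5 tcp [0.4852 0.3167 0.0782] F [ 0.3 -0.2 -3. ] w 0.0385 turn [-0.      0.     -0.0001]
(0.485, 0.3144, 0.044) [ 0.0017 -0.0054  0.0856] rows> 0.8
```

View pics/p2.png

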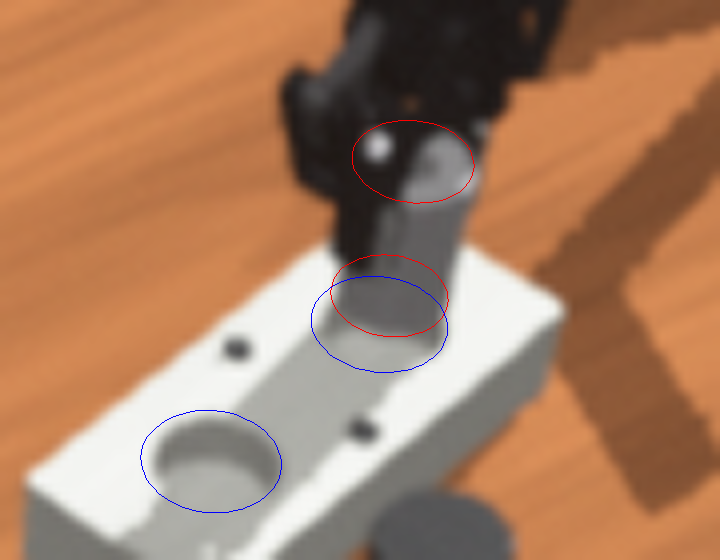

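Sleeve and nest share the same small scene-camera bias (about 1 mm to the right of the drawn circles), and the tool is about 2 mm too far along y. I'll correct that and set the sleeve down.

Emit:
{"op": "apply_moves", "data": {
  "plan": [
    [[0,0,0,0.0017,-0.0054,0.0,1],[0,0,0,0.0017,-0.0054,0.0,1],[0,0,0,0.0017,-0.0054,0.015,1],[0,0,0,0.0017,-0.0054,0.03,1],[0,0,0,0.0017,-0.0054,0.045,1],[0,0,0,0.0017,-0.0054,0.06,1],[0,0,0,0.0017,-0.0054,0.07,1],[0,0,0,0.0017,-0.0054,0.078,1],[0,0,0,0.0017,-0.0054,0.078,1],[0,0,0,0.0017,-0.0054,0.078,1]]
  ]
}}

```text
clock: 6.33
tcp_pos: [0.4848, 0.3144, 0.0469]
orientation: [0.328, -3.124, 0.0]
contact_force: [-0.2, 0.7, -2.5]
grip_width: 0.0385
```

```bash
python3 -c "
from h import *
mv((.485,.3144,.044))"
```

```text
t 6.33 tcp [0.4848 0.3144 0.0469] F [-0.2  0.7 -2.5] w 0.0385 turn [-0.     -0.0001 -0.    ]
(0.485, 0.3144, 0.044) [-0.0005 -0.0002  0.0072] rows> 0.1
```

Emit:
{"op": "apply_moves", "data": {
  "plan": [
    [[0,0,0,0,0,0.003,1],[0,0,0,0,0,0.0055,1],[0,0,0,0,0,0.0075,1],[0,0,0,0,0,0.0075,1],[0,0,0,0,0,0.0075,1]]
  ]
}}

```text
clock: 6.75
tcp_pos: [0.4852, 0.3147, 0.0448]
orientation: [-0.328, 3.124, 0.001]
contact_force: [-1.7, -1.4, 5.1]
grip_width: 0.0382
```

Emit:
{"op": "apply_moves", "data": {
  "plan": [
    [[0,0,0,0,0,0,0],[0,0,0,0,0,0,-0.4],[0,0,0,0,0,0,-0.5],[0,0,0,0,0,0,-0.5],[0,0,0,0,0,0,-0.5],[0,0,0,0,0,-0.04,-0.5],[0,0,0,0,0,-0.1,-0.5],[0,0,0,0,0,-0.18,-0.5],[0,0,0,0,0,-0.26,-0.8],[0,0,0,0,0,-0.35,-1],[0,0,0,0,0,-0.4,-1],[0,0,0,0,0,-0.4,-1]]
  ]
}}

```text
clock: 7.75
tcp_pos: [0.4874, 0.3161, 0.2094]
orientation: [-0.327, 3.117, 0.008]
contact_force: [0.1, 0.6, 0.3]
grip_width: 0.0855
```

```bash
python3 -c "
from h import *
s=cam('scene','s3.png')
mv((.66,.25,.21),(.6684,-.0079,.13))"
```

```text
t 7.8 tcp [0.4862 0.3154 0.2068] F [-0.7 -0.3 -0.6] w 0.0852 turn [ 0.0008  0.0015 -0.0001]
(0.66, 0.25, 0.21) [-0.391  -0.2502 -0.0068] rows> 4.5
(0.6684, -0.0079, 0.13) [-0.2767 -0.8858  0.1909] rows> 9.1
```

View pics/s3.png

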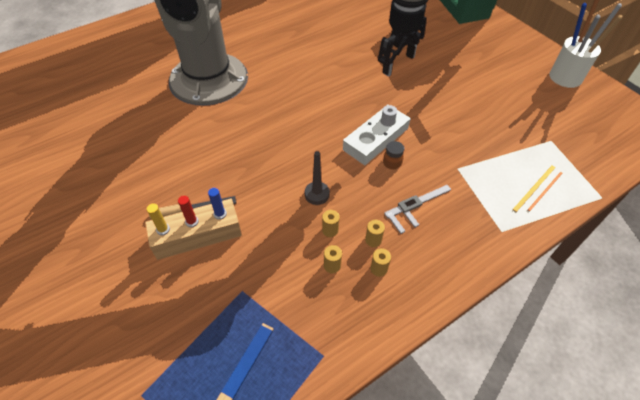

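Steel sleeve stands upright in the far nest at (389,115) and everything else is unmoved. Next, the brass sleeve.

Emit:
{"op": "apply_moves", "data": {
  "plan": [
    [[0,0,0,-0.2767,-0.8858,0,-1],[0,0,0,-0.2767,-0.8858,0,-1],[0,0,0,-0.2767,-0.8858,0,-1],[0,0,0,-0.2767,-0.8858,0,-1],[0,0,0,-0.2767,-0.8858,0,-1],[0,0,0,-0.2767,-0.8858,0,-1],[0,0,0,-0.2767,-0.8858,0,-1],[0,0,0,-0.2767,-0.8858,0,-1],[0,0,0,-0.2767,-0.8858,0,-1],[0,0,0,-0.2767,-0.8858,0.0,-1],[0,0,0,-0.2767,-0.8858,0.1,-1],[0,0,0,-0.2767,-0.8858,0.19,-1]]
  ]
}}

```text
clock: 8.8
tcp_pos: [0.6677, -0.0103, 0.1274]
orientation: [-0.325, 3.122, -0.001]
contact_force: [-0.2, 0.2, -1.5]
grip_width: 0.0857
```

Emit:
{"op": "apply_moves", "data": {
  "plan": [
    [[0,0,0,0,0,0,-1],[0,0,0,0,0,0,-1],[0,0,0,0,0,0,-1],[0,0,0,0,0,0,-1]]
  ]
}}

```text
clock: 9.13
tcp_pos: [0.6682, -0.0091, 0.1304]
orientation: [-0.328, 3.121, -0.0]
contact_force: [0.4, 0.2, 0.0]
grip_width: 0.0853
```

```bash
python3 -c "
from h import *
mv((.6684,-.0079,.026))"
```

```text
t 9.13 tcp [ 0.6682 -0.0091  0.1304] F [0.4 0.2 0. ] w 0.0853 turn [-0.0002  0.0011 -0.    ]
(0.6684, -0.0079, 0.026) [-0.0003  0.003   0.261 ] rows> 2.5
```

Emit:
{"op": "apply_moves", "data": {
  "plan": [
    [[0,0,0,0,0.003,0.06,-1],[0,0,0,0,0.003,0.12,-1],[0,0,0,0,0.003,0.18,-1],[0,0,0,0,0.003,0.22,-1],[0,0,0,0,0.003,0.2617,-1],[0,0,0,0,0.003,0.2617,-1],[0,0,0,0,0.003,0.2617,0.6],[0,0,0,0,0.003,0.2617,1],[0,0,0,0,0.003,0.2617,1],[0,0,0,0,0.003,0.2617,1],[0,0,0,0,0.003,0.2617,1],[0,0,0,0,0.003,0.2617,1]]
  ],
  "force": 45
}}

```text
clock: 10.13
tcp_pos: [0.6678, -0.0081, 0.0255]
orientation: [-0.328, 3.121, -0.0]
contact_force: [-1.7, -0.1, 6.3]
grip_width: 0.0392
```

Emit:
{"op": "apply_moves", "data": {
  "plan": [
    [[0,0,0,0,0,-0.06,1],[0,0,0,0,0,-0.13,1],[0,0,0,0,0,-0.21,1],[0,0,0,0,0,-0.3,1],[0,0,0,0,0,-0.38,1],[0,0,0,0,0,-0.45,1],[0,0,0,0,0,-0.45,1],[0,0,0,0,0,-0.45,1],[0,0,0,0,0,-0.45,1]]
  ]
}}

```text
clock: 10.88
tcp_pos: [0.6656, -0.0078, 0.2026]
orientation: [0.328, -3.123, -0.001]
contact_force: [0.1, -0.1, -3.0]
grip_width: 0.0394
```

```bash
python3 -c "
from h import *
mv((.5038,.2264,.18),(.5038,.2264,.12))"
```

```text
t 10.88 tcp [ 0.6656 -0.0078  0.2026] F [ 0.1 -0.1 -3. ] w 0.0394 turn [ 0.0002 -0.0005  0.    ]
(0.5038, 0.2264, 0.18) [0.2737 0.6568 0.0573] rows> 6.8
(0.5038, 0.2264, 0.12) [0.2735 0.6567 0.2073] rows> 7.1
```

Emit:
{"op": "apply_moves", "data": {
  "plan": [
    [[0,0,0,0.03,0.08,0,1],[0,0,0,0.07,0.16,0,1],[0,0,0,0.11,0.25,0,1],[0,0,0,0.15,0.34,0,1],[0,0,0,0.19,0.43,0.03,1],[0,0,0,0.22,0.52,0.08,1],[0,0,0,0.25,0.6,0.14,1],[0,0,0,0.2736,0.6568,0.2,1],[0,0,0,0.2736,0.6568,0.24,1],[0,0,0,0.2736,0.6568,0.28,1],[0,0,0,0.2736,0.6568,0.3,1],[0,0,0,0.2736,0.6568,0.3,1]]
  ]
}}

```text
clock: 11.88
tcp_pos: [0.5026, 0.225, 0.0805]
orientation: [0.328, -3.119, 0.004]
contact_force: [-1.1, -0.0, -3.0]
grip_width: 0.0393
```

Emit:
{"op": "apply_moves", "data": {
  "plan": [
    [[0,0,0,0,0,0,1],[0,0,0,0,0,0,1],[0,0,0,0,0,0,1],[0,0,0,0,0,0,1]]
  ]
}}

```text
clock: 12.22
tcp_pos: [0.5055, 0.2263, 0.0843]
orientation: [-0.327, 3.123, 0.001]
contact_force: [-0.6, 0.1, -3.2]
grip_width: 0.0393
```

```bash
python3 -c "
from h import *
mv((.5038,.2264,.044))"
```

```text
t 12.22 tcp [0.5055 0.2263 0.0843] F [-0.6  0.1 -3.2] w 0.0393 turn [ 0.0002  0.0005 -0.0002]
(0.5038, 0.2264, 0.044) [0.0043 0.001  0.1007] rows> 1.0
```

Emit:
{"op": "apply_moves", "data": {
  "plan": [
    [[0,0,0,0.0045,0.0005,0.015,1],[0,0,0,0.0045,0.0005,0.03,1],[0,0,0,0.0045,0.0005,0.045,1],[0,0,0,0.0045,0.0005,0.06,1],[0,0,0,0.0045,0.0005,0.072,1],[0,0,0,0.0045,0.0005,0.084,1],[0,0,0,0.0045,0.0005,0.093,1],[0,0,0,0.0045,0.0005,0.097,1],[0,0,0,0.0045,0.0005,0.1,1],[0,0,0,0.0045,0.0005,0.102,1],[0,0,0,0.0045,0.0005,0.102,1],[0,0,0,0.0045,0.0005,0.102,1]]
  ]
}}

```text
clock: 13.22
tcp_pos: [0.5029, 0.2259, 0.0435]
orientation: [0.328, -3.124, -0.0]
contact_force: [-3.5, -1.8, 6.7]
grip_width: 0.0391
```

Emit:
{"op": "apply_moves", "data": {
  "plan": [
    [[0,0,0,0,0,0,0],[0,0,0,0,0,0,-0.35],[0,0,0,0,0,0,-0.35],[0,0,0,0,0,0,-0.35],[0,0,0,0,0,0,-0.35],[0,0,0,0,0,-0.04,-0.35],[0,0,0,0,0,-0.1,-0.35],[0,0,0,0,0,-0.18,-0.35],[0,0,0,0,0,-0.26,-0.35],[0,0,0,0,0,-0.35,-0.35],[0,0,0,0,0,-0.45,-0.35],[0,0,0,0,0,-0.45,-0.35]]
  ]
}}

```text
clock: 14.22
tcp_pos: [0.5071, 0.2278, 0.2304]
orientation: [-0.326, 3.113, 0.009]
contact_force: [1.5, -0.4, 0.4]
grip_width: 0.0576
```

```bash
python3 -c "
from h import *
mv((.5196,-.2153,.24),yaw=-15)"
```

```text
t 14.22 tcp [0.5071 0.2278 0.2304] F [ 1.5 -0.4  0.4] w 0.0576 turn [0.0023 0.0034 0.1498]
(0.5196, -0.2153, 0.24) [ 0.1985 -1.0901 -0.0313] rows> 10.6
```

Emit:
{"op": "apply_moves", "data": {
  "plan": [
    [[0,0,0.15,0.18,-0.99,-0.03,-0.35],[0,0,0.15,0.18,-0.99,-0.03,-0.35],[0,0,0.15,0.18,-0.99,-0.03,-0.35],[0,0,0.15,0.18,-0.99,-0.03,-0.35],[0,0,0.15,0.18,-0.99,-0.03,-0.35],[0,0,0.15,0.18,-0.99,-0.03,-0.35],[0,0,0.15,0.18,-0.99,-0.03,-0.35],[0,0,0.15,0.18,-0.99,-0.03,-0.35],[0,0,0.15,0.18,-0.99,-0.03,-0.35],[0,0,0.15,0.18,-0.99,-0.03,-0.35],[0,0,0.15,0.18,-0.99,-0.03,-0.35],[0,0,0.15,0.18,-0.99,-0.03,-0.35]]
  ]
}}

```text
clock: 15.22
tcp_pos: [0.5145, -0.1782, 0.2344]
orientation: [0.417, 3.114, -0.001]
contact_force: [-0.6, 0.8, -0.5]
grip_width: 0.0577
```

Run:
```python
from meas import *
np.set_printoptions(precision=4,suppress=True)
s,t=cam('scene','s4.png'),cam('top','t4.png')
def go(n,bs,bt,lo,hi,z):
    a=blob(s['pixels'],bs,lo,hi);b=blob(t['pixels'],bt,lo,hi)
    p,e=tri(s,a[0],t,b[0]); print(n,a[0],b[0],'tri',p,'gap',round(e,4),'onz',onz(s,*a[0],z)[:2],onz(t,*b[0],z)[:2])
go('brass',(350,118,385,150),(225,235,257,268),(12,90,150),(35,255,255),.078)
mv((.5196,-.2153,.24),yaw=-15)
A=cv2.resize(s['pixels'][80:180,330:430],(400,400),interpolation=2);B=cv2.resize(t['pixels'][200:300,180:280],(400,400),interpolation=2)
cv2.imwrite('pics/p4.png',np.hstack([A,B]))
```

```text
brass [359.4682 125.4065] [237.9448 250.6807] tri [0.4977 0.2146 0.0876] gap 0.016 onz [0.488  0.2131] [0.5021 0.224 ]
t 15.32 tcp [ 0.515  -0.175   0.2342] F [ 0.6  1.  -0.7] w 0.0572 turn [ 0.0002 -0.0002  0.0003]
(0.5196, -0.2153, 0.24) [-0.0371 -0.0943 -0.0145] rows> 1.0
```

View pics/p4.png

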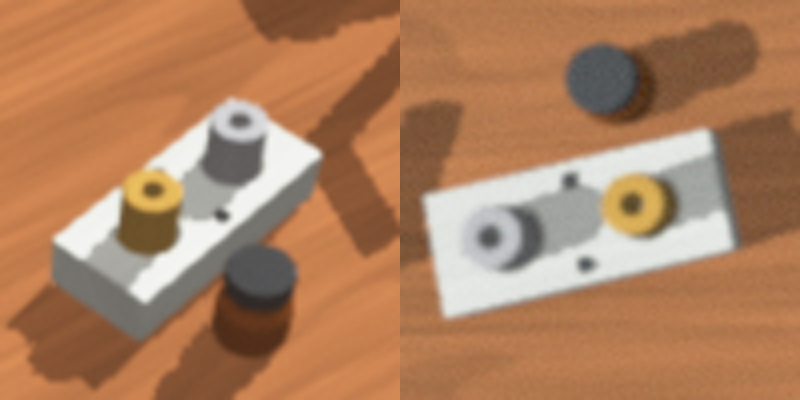

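Both sleeves are seated upright in the nests: brass rim at scene (368,127) and top (239,251), steel beside it. I'll re-measure the brass rim and move over the blue gauge.

Emit:
{"op": "apply_moves", "data": {
  "plan": [
    [[0,0,0,-0.037,-0.0943,0,-0.35],[0,0,0,-0.037,-0.0943,0.04,-0.35],[0,0,0,-0.037,-0.0943,0.1,-0.35],[0,0,0,-0.037,-0.0943,0.1,-0.35],[0,0,0,-0.037,-0.0943,0.1,-0.35],[0,0,0,-0.037,-0.0943,0.1,-0.35],[0,0,0,-0.037,-0.0943,0.1,-0.35]]
  ]
}}

```text
clock: 15.9
tcp_pos: [0.5204, -0.2158, 0.1958]
orientation: [0.408, 3.113, 0.0]
contact_force: [-0.2, 0.0, 0.4]
grip_width: 0.0578
```

Run:
```python
from meas import *
np.set_printoptions(precision=4,suppress=True)
s,t=cam('scene'),cam('top')
def go(n,bs,bt,lo,hi,z):
    a=blob(s['pixels'],bs,lo,hi);b=blob(t['pixels'],bt,lo,hi)
    p,e=tri(s,a[0],t,b[0]); print(n,a[:2],b[:2],'tri',p,'gap',round(e,4),'onz',onz(s,*a[0],z)[:2],onz(t,*b[0],z)[:2])
go('brass',(355,118,383,148),(225,235,257,268),(15,90,165),(35,255,255),.078)
mv((.5196,-.2153,.098),yaw=-15)
```

```text
brass (array([367.4165, 127.0626]), array([11.0158, 15.7922])) (array([237.7643, 250.6568]), array([14.6601, 15.4419])) tri [0.5029 0.2261 0.0766] gap 0.0029 onz [0.5044 0.2266] [0.5021 0.2245]
t 16.0 tcp [ 0.5202 -0.2162  0.1957] F [-0.1 -0.8  0.3] w 0.0579 turn [0.0001 0.0006 0.0003]
(0.5196, -0.2153, 0.098) [0.0025 0.0016 0.2444] rows> 2.3
```

Emit:
{"op": "apply_moves", "data": {
  "plan": [
    [[0,0,0,0.0025,0.0016,0.06,-0.35],[0,0,0,0.0025,0.0016,0.12,-0.35],[0,0,0,0.0025,0.0016,0.18,-0.35],[0,0,0,0.0025,0.0016,0.22,-0.35],[0,0,0,0.0025,0.0016,0.2444,-0.35],[0,0,0,0.0025,0.0016,0.2444,-0.35],[0,0,0,0.0025,0.0016,0.2444,0.6],[0,0,0,0.0025,0.0016,0.2444,1],[0,0,0,0.0025,0.0016,0.2444,1],[0,0,0,0.0025,0.0016,0.2444,1],[0,0,0,0.0025,0.0016,0.2444,1],[0,0,0,0.0025,0.0016,0.2444,1]]
  ],
  "force": 50
}}

```text
clock: 17.0
tcp_pos: [0.5192, -0.216, 0.0977]
orientation: [0.41, 3.113, -0.0]
contact_force: [-0.5, -0.3, 7.1]
grip_width: 0.0228
```

Emit:
{"op": "apply_moves", "data": {
  "plan": [
    [[0,0,0,0,0,-0.04,1],[0,0,0,0,0,-0.09,1],[0,0,0,0,0,-0.15,1],[0,0,0,0,0,-0.22,1],[0,0,0,0,0,-0.3,1],[0,0,0,0,0,-0.38,1],[0,0,0,0,0,-0.46,1],[0,0,0,0,0,-0.5,1],[0,0,0,0,0,-0.5,1],[0,0,0,0,0,-0.5,1],[0,0,0,0,0,-0.5,1]]
  ]
}}

```text
clock: 17.92
tcp_pos: [0.5177, -0.215, 0.2953]
orientation: [-0.409, -3.112, -0.001]
contact_force: [0.5, 0.3, -1.6]
grip_width: 0.0229
```

Run:
```python
from h import *
mv((.5032,.2256,.25),(.5032,.18,.29),(.5032,.0,.295),yaw=-15)
```

```text
t 17.92 tcp [ 0.5177 -0.215   0.2953] F [ 0.5  0.3 -1.6] w 0.0229 turn [ 0.0001 -0.0008  0.0001]
(0.5032, 0.2256, 0.25) [0.3197 1.0546 0.1142] rows> 10.6
(0.5032, 0.18, 0.29) [0.2905 0.9445 0.0141] rows> 9.5
(0.5032, 0.0, 0.295) [0.1741 0.5098 0.0013] rows> 5.2
```

Emit:
{"op": "apply_moves", "data": {
  "plan": [
    [[0,0,0,0.02,0.07,0,1],[0,0,0,0.05,0.16,0,1],[0,0,0,0.08,0.25,0,1],[0,0,0,0.11,0.34,0,1],[0,0,0,0.14,0.43,0,1],[0,0,0,0.16,0.52,0,1],[0,0,0,0.19,0.61,0,1],[0,0,0,0.22,0.7,0,1],[0,0,0,0.245,0.79,0,1],[0,0,0,0.27,0.88,0.02,1],[0,0,0,0.29,0.94,0.05,1],[0,0,0,0.29,0.944,0.08,1]]
  ]
}}

```text
clock: 18.92
tcp_pos: [0.5022, 0.1861, 0.2624]
orientation: [-0.396, -3.113, -0.001]
contact_force: [0.4, 1.5, -1.4]
grip_width: 0.0227
```

Run:
```python
from h import *
mv((.5032,.2256,.19),yaw=-15)
```

```text
t 18.92 tcp [0.5022 0.1861 0.2624] F [ 0.4  1.5 -1.4] w 0.0227 turn [ 0.0002 -0.001   0.0029]
(0.5032, 0.2256, 0.19) [0.0216 0.0962 0.1811] rows> 2.0
```

Emit:
{"op": "apply_moves", "data": {
  "plan": [
    [[0,0,0,0.0216,0.0962,0.05,1],[0,0,0,0.0216,0.0962,0.1,1],[0,0,0,0.0216,0.0962,0.15,1],[0,0,0,0.0216,0.0962,0.18,1],[0,0,0,0.0216,0.0962,0.18,1],[0,0,0,0.0216,0.0962,0.18,1],[0,0,0,0.0216,0.0962,0.18,1],[0,0,0,0.0216,0.0962,0.18,1],[0,0,0,0.0216,0.0962,0.18,1]]
  ]
}}

```text
clock: 19.67
tcp_pos: [0.5065, 0.2187, 0.1937]
orientation: [0.411, 3.114, 0.002]
contact_force: [0.2, 1.1, -0.8]
grip_width: 0.0229
```

Run:
```python
from meas import *
s,t=cam('scene'),cam('top')
p=r.get_obs()['tcp_pos']
A=cv2.resize(s['pixels'][80:155,330:405],(600,600),interpolation=2)
tip=np.array([p[0],p[1],p[2]-.088]); 
q=(np.array(proj(s,tip))-[330,80]+.5)*8; cv2.circle(A,tuple(int(v) for v in q),4,(0,0,255),1)
q=(np.array(proj(s,(.5032,.2256,.078)))-[330,80]+.5)*8; cv2.circle(A,tuple(int(v) for v in q),4,(255,0,0),1)
cv2.imwrite('pics/p5.png',A)
print('proj tip',proj(s,tip))
mv((.5032,.2256,.116),yaw=-15)
```

```text
proj tip (np.float64(366.40477176874185), np.float64(120.99171543818353))
t 19.77 tcp [0.5063 0.2187 0.1936] F [-0.3 -0.4 -1.5] w 0.0232 turn [ 0.0004  0.0003 -0.0001]
(0.5032, 0.2256, 0.116) [0.0122 0.0145 0.194 ] rows> 1.9
```

View pics/p5.png

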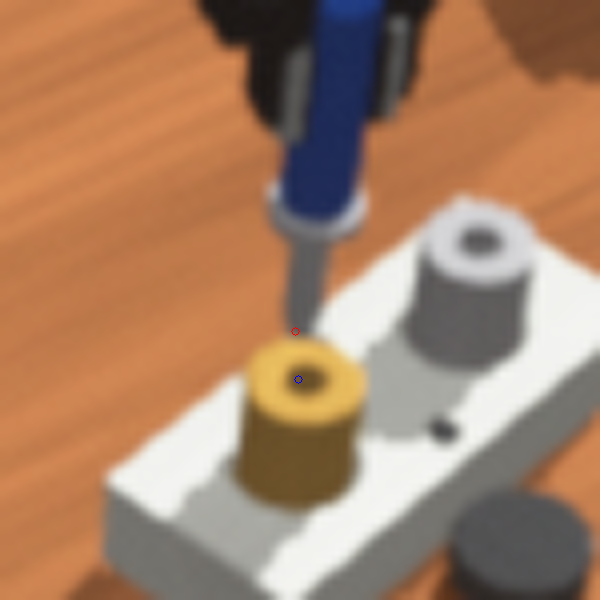

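The pin tip is at crop (302,337) and the bore at (306,380). Both sit about 7 px (0.9 image px) right of their projections, so the relative offset holds. I'll correct by it, then lower.

Emit:
{"op": "apply_moves", "data": {
  "plan": [
    [[0,0,0,0.0122,0.0145,0,1],[0,0,0,0.0122,0.0145,0,1],[0,0,0,0.0122,0.0145,0.01,1],[0,0,0,0.0122,0.0145,0.01,1],[0,0,0,0.0122,0.0145,0.01,1],[0,0,0,0.0122,0.0145,0.01,1],[0,0,0,0.0122,0.0145,0.01,1]]
  ]
}}

```text
clock: 20.35
tcp_pos: [0.5028, 0.2253, 0.1888]
orientation: [-0.411, -3.115, 0.0]
contact_force: [-0.4, -0.7, -1.1]
grip_width: 0.0229
```

Run:
```python
from h import *
mv((.5032,.2256,.116),yaw=-15)
```

```text
t 20.35 tcp [0.5028 0.2253 0.1888] F [-0.4 -0.7 -1.1] w 0.0229 turn [-0.      0.     -0.0001]
(0.5032, 0.2256, 0.116) [-0.0007  0.0011  0.1821] rows> 1.7
```

Emit:
{"op": "apply_moves", "data": {
  "plan": [
    [[0,0,0,-0.001,0.001,0.012,1],[0,0,0,-0.001,0.001,0.024,1],[0,0,0,-0.001,0.001,0.036,1],[0,0,0,-0.001,0.001,0.048,1],[0,0,0,-0.001,0.001,0.06,1],[0,0,0,-0.001,0.001,0.07,1],[0,0,0,-0.001,0.001,0.08,1],[0,0,0,-0.001,0.001,0.08,1],[0,0,0,-0.001,0.001,0.08,1],[0,0,0,-0.001,0.001,0.08,1]]
  ]
}}

```text
clock: 21.18
tcp_pos: [0.5033, 0.2257, 0.157]
orientation: [0.41, 3.115, 0.0]
contact_force: [-0.4, -0.5, -0.5]
grip_width: 0.0228
```

Emit:
{"op": "apply_moves", "data": {
  "plan": [
    [[0,0,0,0,0,0.012,1],[0,0,0,0,0,0.024,1],[0,0,0,0,0,0.036,1],[0,0,0,0,0,0.048,1],[0,0,0,0,0,0.06,1],[0,0,0,0,0,0.07,1],[0,0,0,0,0,0.08,1],[0,0,0,0,0,0.088,1],[0,0,0,0,0,0.095,1],[0,0,0,0,0,0.095,1],[0,0,0,0,0,0.095,1]]
  ]
}}

```text
clock: 22.1
tcp_pos: [0.5032, 0.2257, 0.1187]
orientation: [-0.41, -3.114, 0.0]
contact_force: [0.5, 0.8, -1.4]
grip_width: 0.0227
```

Emit:
{"op": "apply_moves", "data": {
  "plan": [
    [[0,0,0,0,0,0.003,1],[0,0,0,0,0,0.006,1],[0,0,0,0,0,0.008,1],[0,0,0,0,0,0.01,1],[0,0,0,0,0,0.01,1],[0,0,0,0,0,0.01,1]]
  ]
}}

```text
clock: 22.6
tcp_pos: [0.5036, 0.2258, 0.1157]
orientation: [0.411, 3.114, 0.001]
contact_force: [-1.6, -1.1, 5.5]
grip_width: 0.0231
```

Firm contact at TCP z 0.1157 m, against an expected 0.0977 + 0.018. Releasing and retreating upward.

Emit:
{"op": "apply_moves", "data": {
  "plan": [
    [[0,0,0,0,0,0,0.3],[0,0,0,0,0,0,-0.2],[0,0,0,0,0,0,-0.35],[0,0,0,0,0,0,-0.35],[0,0,0,0,0,0,-0.35],[0,0,0,0,0,-0.04,-0.35],[0,0,0,0,0,-0.1,-0.35],[0,0,0,0,0,-0.18,-0.35],[0,0,0,0,0,-0.26,-0.35],[0,0,0,0,0,-0.34,-0.35],[0,0,0,0,0,-0.4,-0.35],[0,0,0,0,0,-0.4,-0.35]]
  ]
}}

```text
clock: 23.6
tcp_pos: [0.5059, 0.2268, 0.2804]
orientation: [0.41, 3.108, 0.009]
contact_force: [1.1, -0.0, 0.4]
grip_width: 0.0579
```

Emit:
{"op": "apply_moves", "data": {
  "plan": [
    [[0,0,0,0,0.2,0,-0.35],[0,0,0,0,0.3,0,-0.35],[0,0,0,0,0.35,0,-0.35],[0,0,0,0,0.35,0,-0.35],[0,0,0,0,0.35,0,-0.35],[0,0,0,0,0.35,0,-0.35],[0,0,0,0,0.35,0,-0.35]]
  ]
}}

```text
clock: 24.18
tcp_pos: [0.5396, 0.3592, 0.2742]
orientation: [-0.413, -3.114, 0.003]
contact_force: [-0.0, -0.5, -1.4]
grip_width: 0.0577
```

Run:
```python
from meas import *
s,t=cam('scene'),cam('top')
np.set_printoptions(precision=4,suppress=True)
a=blob(s['pixels'],(350,60,395,125),(100,120,150),(125,255,255));b=blob(t['pixels'],(225,225,265,265),(100,120,150),(125,255,255))
print(a[:2],b[:2],tri(s,a[0],t,b[0]),r.get_obs()['grip_width'])
A=cv2.resize(s['pixels'][40:280,130:450],(800,600),interpolation=2)
cv2.imwrite('pics/p6.png',A)
```

```text
(array([370.7095, 102.4735]), array([5.7628, 8.5663])) (array([229.6718, 248.7073]), array([8.8865, 9.4177])) (array([0.5037, 0.2255, 0.1618]), np.float64(0.0035153979165600735)) 0.05762816852530576
```

View pics/p6.png

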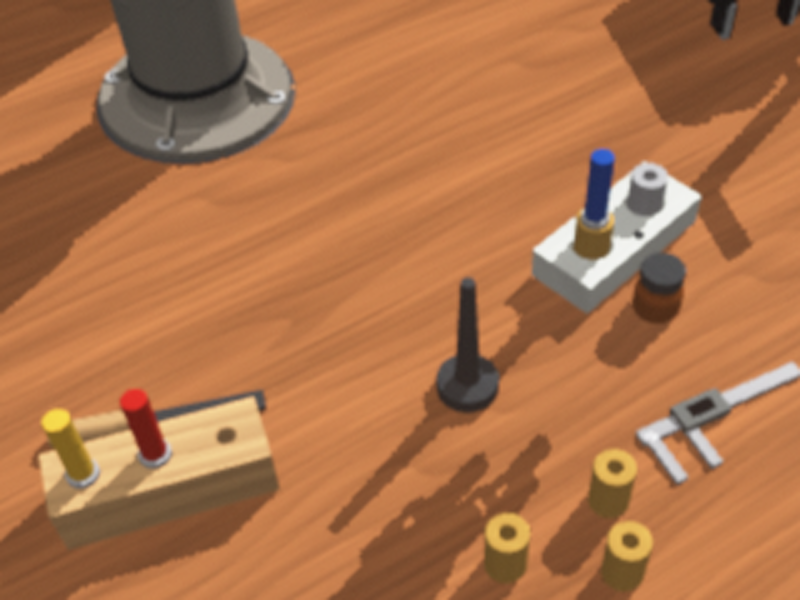

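The gauge stands upright with its collar on the brass rim at crop (597,220). Its top triangulates to z = 0.162 m; the rack reading of 0.1436 for a true 0.146 implies about 0.164, which is fully home. The other objects have not moved.

```bash
python3 -c "
from h import *
print(r.hand_in())"
```

```text
the job is handed in; nothing more can be done
None
```

The bore check is set up and handed in at about 24 s of the 72 s allowed; the hand-in gave no verdict.

- **Sleeves:** The steel sleeve stands in the +y nest (nest_a) and the nearest brass sleeve in the -y nest (nest_b). I lowered each until it touched the nest floor before releasing it; the later images show both upright and seated.
- **Gauge:** The blue gauge was lowered into the brass sleeve's bore until the collar met the rim. Contact came 18.0 mm above its rack height, as expected. Its top then measured z = 0.162 m against a nominal 0.164 m; the same cameras read about 2 mm low on it in the rack, so that fits fully home.
- **Forces:** The wrist force reported at the end of each move stayed under about 9 N. I did not see the peaks within a move.
- **Other objects:** In the last picture the red and yellow gauges, mandrel, jar, file, caliper and spare brass sleeves looked unmoved. The gripper was clear of everything.
- **Disagreements:** The two camera views differed by a steady 2–3 mm, so I used their average. One colour mask for the brass rim cut off part of it and gave a bad fit, so I re-measured it. No other check failed.

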